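# Clamp a bearing block in the sliding-jaw fixture

### The arm

A 6-joint arm with a two-finger parallel gripper is mounted at the origin on the work surface. World frame = base frame: x ahead of the robot, y to its left, z up, the work surface at z = 0. Lengths are in m, angles in rad, forces in N, time in s.
With the tool pointing down it reaches from about 0.375 to 0.975 m from the base axis. Payload 3.8 kg.
Tool frame: the origin (TCP) lies midway between the tips of the shut fingers; the grasp point (between the pads) lies 19 mm behind it; z points along the fingers, y is the line along which they close (so a half turn about z gives the same grasp; the last joint's range is limited). The gripper opens to 88 mm and grips with 3 to 60 N. Pads are 18 mm wide; open, the fingers measure 123 mm over their backs; the gripper's body (75 mm by 187 mm) begins 45 mm behind the grasp point.
Start: joints at [-0.037, 0.264, 1.604, -0, 1.274, -0.037], TCP at [0.675, -0, 0.239] pointing down, gripper open.
Joint ranges: [-2.63, 2.63], [-0.94, 2.18], [0.31, 2.57], [-1.31, 4.45], [0, 2.66], [-2.55, 2.55]. Speed limits (rad/s): [2.57, 2.57, 3.14, 3.14, 3.14, 3.14].

### API

Orientations are given as a unit quaternion [x, y, z, w].
In Python, from cell import manip gives the robot as it stands. The module is installed in compiled form; this text tells all that it offers. Calls block until the motion is done:
- manip.movep(position, orientation): joint-space move of the TCP to a pose.
- manip.move_l(position, v=0.15, rotation=None, threshold=None): straight line of the TCP; rotation=None keeps the orientation; v is the mean speed in m/s. With threshold (N) it stops when the force on the tool has changed by that much, and returns True; else False.
- manip.set_joints(angles): joint-space move.
- manip.command_gripper(opening, grip_force=None): opening from 0.0 (shut) to 1.0 (fully open); grip_force is the grip in N (None keeps the last); returns when the fingers have stopped.
- manip.sleep(seconds).
- manip.ik(position, orientation): joint angles nearest the present ones, or None.
- manip.get_image(name): name is "scene" or "side" or "wrist"; returns a dict with "image" (480x640x3 uint8, red, green, blue), "fovy" (degrees; the focal length in pixels is half the picture's height over the tangent of half this angle, whatever the lens; pixels are square), "cx", "cy" (the principal point, pixels), "eye" and "rotation" of the camera in the world; the wrist camera has in their place "tool_from_camera" (4x4, takes a point from camera to tool coordinates, whose origin is the TCP and whose axes are the flange's). Camera axes: x right, y down, z forward; pixel columns grow to the right and rows downward; lengths in m; the calibration is good to about 2 mm. A picture is of the moment at which its call begins: read the wrist's pose just before it. There is no depth.
A pose or a line that the arm cannot do raises manip.Unreachable and nothing moves.
- manip.close_job(): hands the job in; it is judged then, once.
Readings, each from a call of its own:
- manip.get_t(): time.
- manip.get_q(): joint angles.
- manip.get_joint_vel(): joint speeds.
- manip.get_tau(): joint torques, N m.
- manip.get_tcp_pos(): TCP position.
- manip.get_tcp_rot(): TCP orientation.
- manip.get_force(): force on the tool from outside, world axes, zero at the start.
- manip.get_ft_torque(): the same for the moment, N m.
- manip.get_finger_gap(): opening from 0.0 (shut) to 1.0 (fully open).
- manip.get_finger_force(): force on a finger pad.
Only numpy, scipy, OpenCV 4.12 (cv2) and the standard library are available. Lean on these libraries where they do the work, as an engineer would, in place of code of your own. Each camera call takes 0.05 s, during which the arm holds its last target. There are 200 camera calls.

### The job

Take the tall bearing block out of the plywood rack by its ends, stand it upright on the free bench and let go, then take it again by its broad faces (there is no room for fingers at its ends in the fixture) and stand it on the bed of the clamping fixture, between the two low rails, its length running from the fixed stop to the sliding jaw. With the cam lever still up, slide the jaw until the block is held snug against the fixed stop, then flip the cam lever fully down to lock the jaw. Do not tip the block over, and leave the other two parts in the rack.

Things in the scene. Friction and masses are not known exactly. Their poses are not given: they have to be found in the camera images.
- block: Bearing block to be clamped: plain aluminium box 64 long (its x) x 30 thick (its y) x 70 high (z), with a round bearing seat (42 mm ring, dark centre, flush) in each 64 x 70 broad face and two small dark dots on top; 0.3 kg. The tallest of the three parts in the rack; origin at the centre of its underside, which starts 8 mm above the bench, on the rack's floor.
- rack: Fixed plywood rack, 60 (x) x 156 (y) x 78 high, floor 8 thick, origin at the centre of its underside. Three slots along rack x, open at the ends and top, centred at y = -48, 0, +48; 36 wide, between 12 mm dividers flush with the block's top (78 above the bench). The block lies lengthwise along rack x, its ends 2 mm proud of the dividers: it can be taken only by its ends (64 apart).
- spacer: Bystander in another slot: plain aluminium block 64 x 30 x 40 high, without bearing seats. Origin at the centre of its underside. Leave it.
- roller: Bystander in another slot: upright steel roller, 30 diameter x 62 high. Origin at the centre of its underside. Leave it.
- fixture: Fixed clamping fixture, origin at the centre of its underside: steel base plate 120 (x) x 250 (y) x 20 high. On it, along y: fixed stop (80 wide in x, top 86 above the bench, its face at y = -70 looking to +y), then the bed, then the sliding jaw. Two low rails (8 high, 6 thick, inner faces at x = -19 and +19, from y = -69 to -9) edge the bed.
- nest (a point): Point on the fixture's bed (20 above the bench, fixture x 0, y -38), between the low rails: the centre of the block's underside is here when the block is clamped. Same axes as the fixture.
- jaw (a joint): Travel of the sliding jaw towards the stop (fixture -y), m. 0: fully open, jaw face 90 mm from the stop face; 0.026: jaw face against a 64 mm long block that touches the stop; end of travel 0.040. Slides with about 3 N of friction while the lever is up; once the lever is down it is locked. Starts open, between 0 and 0.008.
- jaw_face (a point): Middle of the jaw face, 30 above the bed, at fixture x 0. The steel jaw plate is 80 wide in x, 14 thick, its top 86 above the bench; behind it (fixture +y) is a grey carriage 60 wide (x), 60 long (y), its top 45 above the bench, that carries the cam lever. Same axes as the fixture.
- cam_lever (a joint): Angle of the cam lever, rad. 0: free, lever up, leaning 0.2 rad from vertical towards fixture +x; it swings over the top towards fixture -x and down; 1.77: fully down, horizontal, pointing to fixture -x, locked. Starts up, between 0 and 0.35. Stays where it is left; about 0.1 N m turns it.
- lever_pivot (a point): Hinge of the cam lever: axis along fixture y, 62 above the bench, at fixture x = 30, 50 mm behind the jaw face (+y); it travels with the jaw.
- lever_grip (a point): Middle of the black grip of the cam lever, 80 mm from the pivot along the lever. The grip is a round bar 18 in diameter, from 53 to 107 mm from the pivot; nearer the pivot the lever is a 12 mm round steel bar. The lever moves only in the fixture's x-z plane, so pushing the upright grip along fixture y slides the jaw.
Mind the look-alikes: they are no part of the job. Leave any green or turquoise look-alike of the block alone.

How it is judged:
By the outcome, as a careful person would: the job done as asked, in the order asked, and still so for the second after the job is handed in, with the robot touching nothing.
It also fails if it takes over 64 s, if anything falls off the work surface, if the arm or the gripper's body presses on something with over 40 N, if the wrist force passes 120 N, or if a joint passes its speed limit or range.

## Working session

There is one attempt and no reset: what is moved stays moved. The work goes in short steps, each a Python script; the robot and the scene stay as the last script left them, time stands still between calls to the robot, and variables do not carry over. Pictures are saved under pics/ and viewed, at most 10 in all, crops included, and the job is handed in when it is done.

```bash
mkdir -p pics
python3 - <<'E'
from cell import manip
import cv2,pickle
d={}
for n in("scene","side","wrist"):
    r=manip.get_image(n);d[n]=r
    cv2.imwrite(f"pics/{n}0.png",r["image"][:,:,::-1])
    print(n,{k:v for k,v in r.items() if k!="image"})
d["pos"]=manip.get_tcp_pos();d["rot"]=manip.get_tcp_rot();print(d["pos"],d["rot"],manip.get_t())
pickle.dump(d,open("d0.pkl","wb"))
E
```

```text
scene {'fovy': 53.64794636309867, 'cx': 324.6983891357214, 'cy': 234.3189924860922, 'eye': array([0.76650947, 0.46710068, 0.89446418]), 'rotation': array([ 0.24811435,  0.92844926, -0.26631385, -0.07414969])}
side {'fovy': 47.98133888496925, 'cx': 318.70766824701076, 'cy': 232.76497427612458, 'eye': array([-0.02859883, -0.6073691 ,  0.81986561]), 'rotation': array([ 0.85082754, -0.3072098 ,  0.14659201, -0.40028167])}
wrist {'fovy': 71.5219754881539, 'cx': 323.3337811584072, 'cy': 234.67192037361582, 'tool_from_camera': array([[-1.18984616e-03, -9.50403620e-01, -3.11016949e-01,
         8.13761364e-02],
       [ 9.99999089e-01, -9.32428391e-04, -9.76351164e-04,
        -3.32027051e-04],
       [ 6.37926648e-04, -3.11017827e-01,  9.50403864e-01,
        -1.45249941e-01],
       [ 0.00000000e+00,  0.00000000e+00,  0.00000000e+00,
         1.00000000e+00]])}
[6.74473425e-01 1.31985975e-05 2.37703175e-01] [ 7.07110994e-01  7.07102060e-01 -5.83376188e-04 -6.15447708e-04] 0.15
```

View pics/scene0.png

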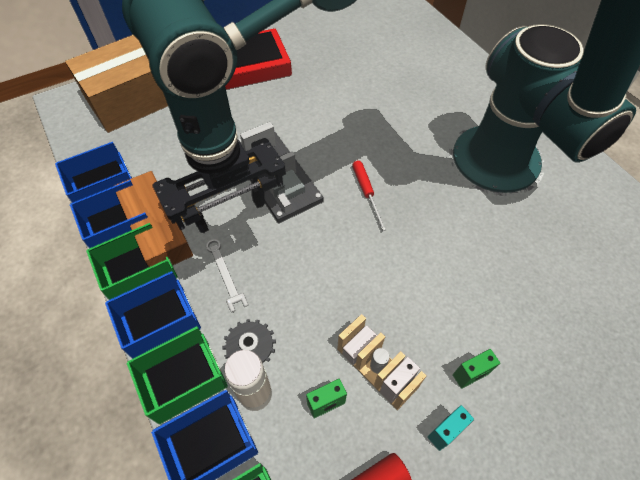

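View pics/side0.png

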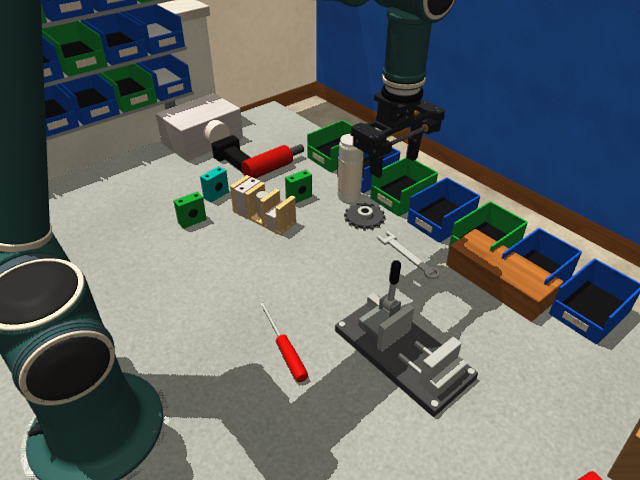

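The scene picture shows the rack at about (380,360), with the aluminium block carrying two dots at (403,373), the roller at (381,356) and the spacer at (360,342). Look-alikes are green at (327,397) and (477,366), and turquoise at (451,427). The side picture shows the fixture plate at about (405,355), with its lever up at (394,273) and its stop at right (440,365).

```bash
cat > h.py <<'E'
import numpy as np,cv2,pickle
from scipy.spatial.transform import Rotation as R
from cell import manip
def cam(r):
    """K, R(world<-cam), eye"""
    f=240/np.tan(np.radians(r["fovy"])/2)
    K=np.array([[f,0,r["cx"]],[0,f,r["cy"]],[0,0,1]])
    if "eye" in r: return K,R.from_quat(r["rotation"]).as_matrix(),np.array(r["eye"])
    T=r["tool_from_camera"];Q=R.from_quat(r["rot"]).as_matrix()
    return K,Q@T[:3,:3],Q@T[:3,3]+r["pos"]
def proj(r,P):
    K,C,e=cam(r);q=(np.atleast_2d(P)-e)@C@K.T
    return q[:,:2]/q[:,2:]
def ray(r,px):
    K,C,e=cam(r);return e,C@np.linalg.inv(K)@np.array([*px,1.])
def atz(r,px,z):
    e,d=ray(r,px);return e+d*(z-e[2])/d[2]
def tri(obs):
    A=np.zeros((3,3));b=np.zeros(3)
    for r,px in obs:
        e,d=ray(r,px);d=d/np.linalg.norm(d);M=np.eye(3)-np.outer(d,d);A+=M;b+=M@e
    return np.linalg.solve(A,b)
def snap(name,fn):
    p,q=manip.get_tcp_pos(),manip.get_tcp_rot()
    r=manip.get_image(name);r["pos"],r["rot"]=np.array(p),np.array(q)
    pickle.dump(r,open(fn+".pkl","wb"));cv2.imwrite(f"pics/{fn}.png",r["image"][:,:,::-1]);return r
def down(a):
    """tool down, tool y axis at world angle a"""
    y=np.array([np.cos(a),np.sin(a),0]);z=np.array([0,0,-1.])
    return R.from_matrix(np.column_stack([np.cross(y,z),y,z])).as_quat()
E
python3 - <<'E'
from h import *
d=pickle.load(open("d0.pkl","rb"));s,e=d["scene"],d["side"]
print("block",tri([(s,(403,373)),(e,(247,182))]))
for p in((392,383),(415,363.5)):print("dot?",atz(s,p,.078))
for p in((336,325),(477,375),(436,412)):print("plate",atz(e,p,.02))
print("scene plate",atz(s,(323,201),.02),atz(s,(279,220),.02))
print("lever",atz(e,(395,265),.16))
E
```

```text
block [0.53322993 0.33632755 0.08340106]
dot? [0.55637503 0.34091113 0.078     ]
dot? [0.50284585 0.33318592 0.078     ]
plate [ 0.44056776 -0.10081113  0.02      ]
plate [ 0.55676883 -0.34638355  0.02      ]
plate [ 0.4445688  -0.34849803  0.02      ]
scene plate [ 0.44656633 -0.08477119  0.02      ] [ 0.55707902 -0.08813706  0.02      ]
lever [ 0.53228372 -0.15159823  0.16      ]
```

Run:
```python
from h import *
for n,p in(("f1",(.50,-.26,.30)),("f2",(.45,-.14,.30)),("r1",(.53,.24,.26)),("r2",(.53,.34,.24))):
    manip.movep(p,down(0));r=snap("wrist",n);print(n,manip.get_t(),r["pos"])
a=[cv2.imread(f"pics/{n}.png") for n in("f1","f2","r1","r2")]
cv2.imwrite("pics/m.png",cv2.resize(np.vstack([np.hstack(a[:2]),np.hstack(a[2:])]),(800,600),interpolation=cv2.INTER_AREA))
```

```text
f1 1.4167 [ 0.50046942 -0.25935439  0.29970457]
f2 2.05 [ 0.45048845 -0.13921211  0.30015007]
r1 3.55 [0.53049852 0.23890452 0.26014115]
r2 4.0917 [0.53007056 0.33980038 0.2396782 ]
```

View pics/m.png

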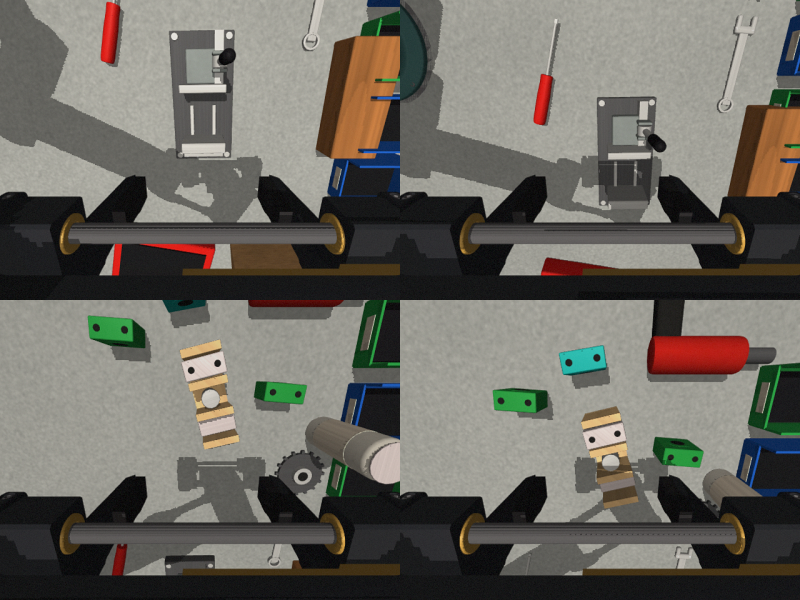

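The mosaic shows the fixture at (203,95) in f1 with the jaw open and the lever up, leaning right at (227,57). In r1 the rack is at (210,395) and the block with two dots at (203,366). Candidates in r1 are the plain aluminium block in the rack (203,366), green (117,330), green (280,393) and turquoise (185,305). Only the first is plain aluminium in the rack, so I'll confirm it with enlarged crops.

Run:
```python
from h import *
def crop(n,x,y,w,h,s):
    c=cv2.resize(cv2.imread(f"pics/{n}.png")[y:y+h,x:x+w],None,fx=s,fy=s,interpolation=cv2.INTER_CUBIC)
    for i in range(0,w,20):cv2.putText(c,str(x+i),(i*s,8),0,.3,(0,0,255));c[::4,i*s]=(0,0,255)
    for i in range(0,h,20):cv2.putText(c,str(y+i),(0,i*s+8),0,.3,(0,0,255));c[i*s,::4]=(0,0,255)
    return c
cv2.imwrite("pics/c1.png",np.hstack([crop("r1",270,60,130,190,3),crop("r2",270,160,130,190,3)]))
cv2.imwrite("pics/c2.png",np.hstack([crop("f1",260,40,130,200,3),crop("f2",300,145,130,200,3)]))
```

```text
(no output)
```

View pics/c1.png

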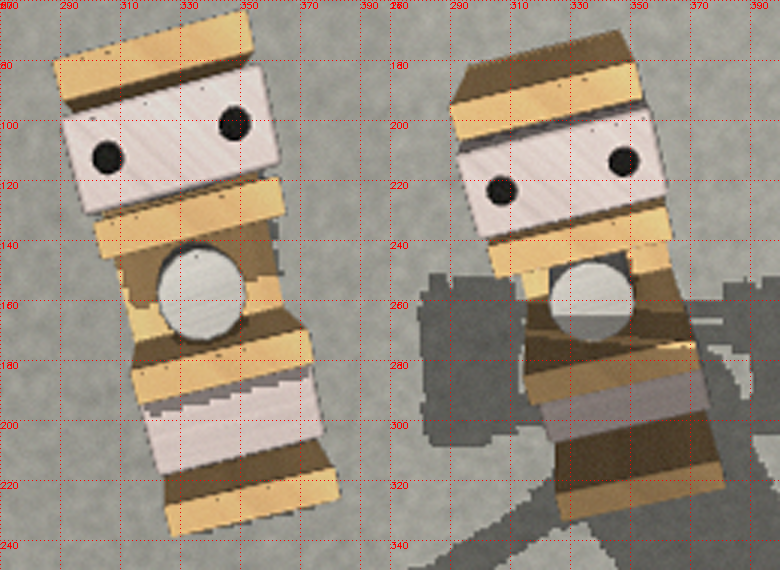

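View pics/c2.png

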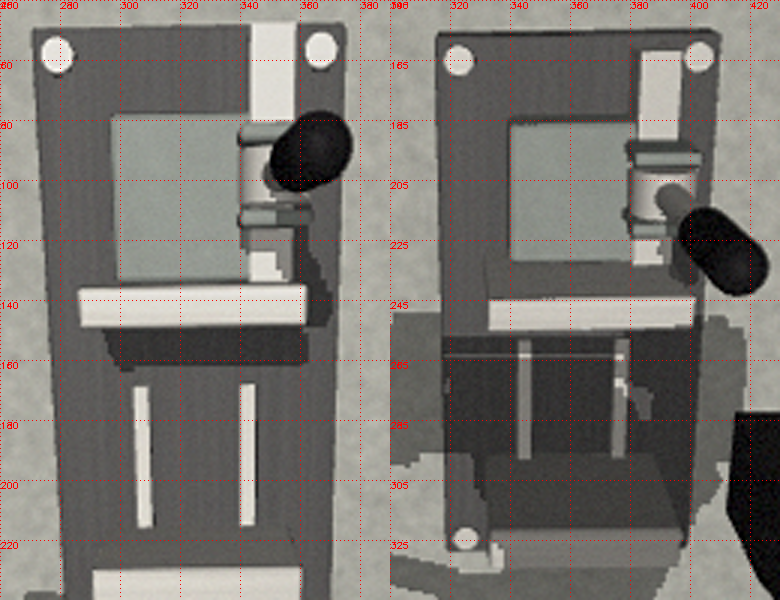

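Crops: in r1 the block's top has dots at (306,112) and (348,101), and in r2 at (307,223) and (348,214). It is plain aluminium and sits in the top slot of the rack, so it is the target. Crop 2 shows the jaw plate top at (286–362,135–148), the stop face edge at (291–360,230), and the lever tip at (368,86) in f1 and (417,234) in f2.

```bash
cat > fit.py <<'E'
from h import *
from scipy.optimize import least_squares
L=lambda n:pickle.load(open(n+".pkl","rb"))
r1,r2,f1,f2=map(L,("r1","r2","f1","f2"))
C=[(-32,15),(32,15),(32,-15),(-32,-15)]
b1=[(291,99.3),(357.3,82.3),(363.3,114.3),(298,131)];b2=[(292.3,211),(356.7,196),(362.3,223.7),(301,239.3)]
d1=[(306,112.3),(348.3,101.3)];d2=[(307,223.3),(347.7,213.7)]
for a,b in zip(b1+d1,b2+d2):print("tri",tri([(r1,a),(r2,b)]).round(4))
rz=lambda v,P:np.asarray(P,float)@np.array([[np.cos(v[3]),-np.sin(v[3]),0],[np.sin(v[3]),np.cos(v[3]),0],[0,0,1]]).T+v[:3]
B=[(x/1e3,y/1e3,0) for x,y in C]
g=lambda v:np.concatenate([(proj(r1,rz(v,B))-b1).ravel(),(proj(r2,rz(v,B))-b2).ravel()])
s=least_squares(g,[.53,.336,.078,.14],loss="soft_l1");print("block",s.x.round(4),"px",np.abs(g(s.x)).round(1))
def FP(j):
    jy=20-j
    jaw=[(-40,jy+14,86),(40,jy+14,86),(40,jy,86),(-40,jy,86)]
    pl=[(-60,125,20),(60,125,20)];st=[(-40,-70,86),(40,-70,86)]
    ra=[(-25,-9,28),(-19,-69,28),(19,-9,28),(25,-69,28)]
    return np.array(jaw+pl+st+ra)/1e3,np.array(jaw+pl+st)/1e3
p1=[(286.3,136.7),(361.7,135),(362,148.3),(287,148.7),(271,50),(375,48),(291,230.3),(359.7,229.3),(304.7,169),(311,215.3),(339.7,168),(345,215.3)]
p2=[(333,244.7),(401.7,244),(402.3,254.3),(333,255),(315.7,156.7),(410,156),(332.7,321.7),(397.7,321)]
def h(v):
    a,b=FP(v[4]);return np.concatenate([(proj(f1,rz(v,a))-p1).ravel(),(proj(f2,rz(v,b))-p2).ravel()])
s=least_squares(h,[.5,-.22,0,0,4],loss="soft_l1",x_scale=[.01,.01,.01,.01,1]);print("fix",s.x.round(4));print(h(s.x).reshape(-1,2).round(1).tolist())
F=s.x
t=tri([(f1,(368.3,86)),(f2,(416.7,234.3))]);print("lever tip",t,"in fixture",(rz([0,0,0,-F[3]],[t-F[:3]])*1e3).round(1), "expect y",70-F[4])
E
python3 fit.py
```

```text
tri [0.5    0.3433 0.0745]
tri [0.5611 0.3576 0.0734]
tri [0.5675 0.3302 0.073 ]
tri [0.5069 0.3154 0.0768]
tri [0.5139 0.3319 0.0775]
tri [0.5528 0.3413 0.0771]
block [0.5338 0.3362 0.0715 0.2376] px [1.  0.3 0.  0.6 0.6 1.2 0.4 1.3 0.3 0.7 0.2 1.2 0.9 0.5 1.  0.5]
fix [ 0.5014 -0.2198 -0.0025  0.0149  1.6363]
[[-0.4, -0.7], [1.1, -0.3], [0.6, 0.3], [-0.4, 1.1], [-0.4, 0.1], [0.6, 0.3], [-0.5, -0.4], [1.2, -0.4], [-0.1, 0.1], [-0.2, 0.4], [0.3, 0.5], [-0.4, -0.1], [-0.3, -0.5], [0.4, -0.6], [-0.9, 0.4], [-0.2, 0.5], [-0.7, 0.5], [0.7, -0.1], [0.4, -0.4], [-0.5, -0.4]]
lever tip [ 0.53378948 -0.14916466  0.16428977] in fixture [[ 33.4  70.2 166.8]] expect y 68.36369045398114
```

Run:
```python
from h import *
d=pickle.load(open("d0.pkl","rb"))
print("spot px",proj(d["scene"],[(.5,.1,0),(.58,.1,0),(.42,.1,0),(.5,.18,0),(.5,.02,0)]).round())
print("screwdriver",atz(d["scene"],(383,230),.01),"wrench",atz(d["scene"],(237,305),.005))
B=np.array([.5336,.3362]);a=.237
manip.command_gripper(1.0)
manip.movep([*B,.12],down(a));manip.move_l([*B,.035],v=.12,threshold=15)
print(manip.get_tcp_pos(),manip.get_force(),manip.get_t())
manip.command_gripper(0,grip_force=30);print("gap",manip.get_finger_gap()*88,manip.get_finger_force(),manip.get_force(),manip.get_t())
manip.move_l([*B,.065],v=.08);print(manip.get_finger_gap()*88,manip.get_finger_force(),manip.get_force())
manip.move_l([*B,.15],v=.15);print(manip.get_finger_gap()*88,manip.get_force(),manip.get_t())
for b in(np.pi/2+.015,-np.pi/2+.015):print(manip.ik([.5,.1,.1],down(b)))
```

```text
spot px [[345. 279.]
 [312. 296.]
 [377. 262.]
 [365. 309.]
 [326. 250.]]
screwdriver [0.36713726 0.04363236 0.01      ] wrench [0.72131271 0.04439421 0.005     ]
[0.53441353 0.33671714 0.03601642] [ 0.93253627 -0.77682004 -0.80862835] 5.7167
gap 63.735076155573935 29.991296036168933 [0.05443498 0.04245174 3.1947802 ] 6.2
63.32175543515956 29.99046998564154 [ 0.11805499  0.0662762  -3.67372382]
63.67234605952679 [-0.3670349  -1.23463399 -4.40899331] 7.4417
[ 1.48543213e-01  8.47732646e-02  2.08780613e+00 -4.44089210e-16
  9.69013257e-01 -1.43725311e+00]
[ 1.48543213e-01  8.47732646e-02  2.08780613e+00 -4.44089210e-16
  9.69013257e-01  1.70433954e+00]
```

Run:
```python
from h import *
q=down(np.pi/2+.015)
manip.movep([.5,.1,.15],q);manip.move_l([.5,.1,.04],v=.12)
print(manip.move_l([.5,.1,.022],v=.02,threshold=4),manip.get_tcp_pos(),manip.get_force(),manip.get_t())
manip.command_gripper(1.0);p=manip.get_tcp_pos();print(p,manip.get_force())
manip.move_l([p[0],p[1],.14],v=.15)
manip.movep([.5,.06,.22],down(.015))
r=snap("wrist","b1");print(manip.get_t())
x,y=p[:2];c,s=np.cos(.015),np.sin(.015)
P=[(x+c*u-s*v,y+s*u+c*v,z) for z in(.07,0) for u,v in((-.015,-.032),(.015,-.032),(.015,.032),(-.015,.032))]
u=proj(r,P);print(u.round())
im=cv2.imread("pics/b1.png");x0,y0=(u.mean(0)-[65,65]).astype(int);x0,y0=max(x0,0),max(y0,0)
im=cv2.resize(im[y0:y0+150,x0:x0+150],None,fx=4,fy=4,interpolation=cv2.INTER_CUBIC)
for k in u:cv2.drawMarker(im,tuple(((k-[x0,y0]+.5)*4).astype(int)),(0,0,255),0,12)
cv2.imwrite("pics/b1c.png",im);print(x0,y0)
```

```text
True [0.49991864 0.09995231 0.02758216] [-0.5562253  -0.60061312  4.37719776] 10.675
[0.49810514 0.09968438 0.02611511] [-0.29294777 -0.43538179 -1.0482355 ]
13.5083
[[307. 211.]
 [340. 211.]
 [341. 138.]
 [306. 138.]
 [310. 196.]
 [337. 196.]
 [338. 135.]
 [309. 135.]]
258 104
```

View pics/b1c.png

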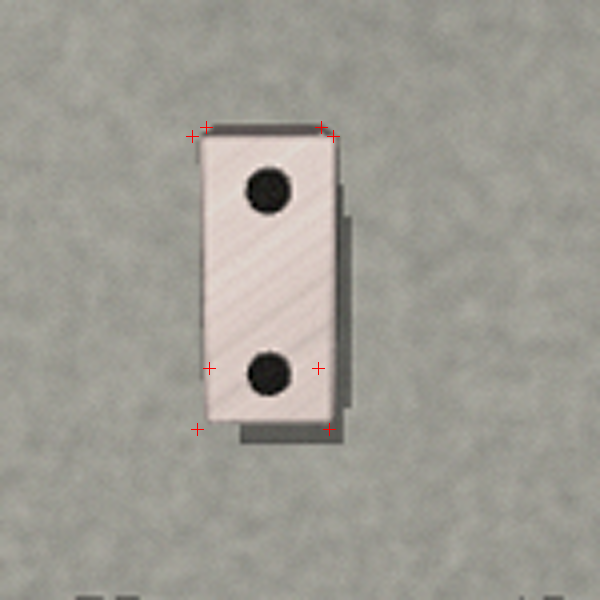

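The block stands upright at the spot: top corners near (307–341,138–210), dots at (325,151) and (325,197), within about 2 mm of the prediction. I'll regrasp by the broad faces.

```bash
cat >> h.py <<'E'
F=np.array([.5014,-.2198,.0149])
def fx(x,y,z):
    """fixture mm -> world m"""
    c,s=np.cos(F[2]),np.sin(F[2]);return [F[0]+(c*x-s*y)/1e3,F[1]+(s*x+c*y)/1e3,z/1e3]
E
python3 - <<'E'
from h import *
q=down(.015)
B=[.4999,.1003]
manip.movep([*B,.13],q);print(manip.move_l([*B,.034],v=.12,threshold=15),manip.get_t())
manip.command_gripper(0,grip_force=30);print("gap",manip.get_finger_gap()*88,manip.get_finger_force(),manip.get_tcp_pos(),manip.get_t())
manip.move_l([*B,.27],v=.25);print(manip.get_finger_gap()*88,manip.get_force())
manip.movep(fx(0,-34,270),down(F[2]));print(manip.get_tcp_pos(),fx(0,-34,270))
print(manip.move_l(fx(0,-34,68),v=.15,threshold=12),manip.get_tcp_pos(),manip.get_force())
print(manip.move_l(fx(0,-34,48),v=.02,threshold=4),manip.get_tcp_pos(),manip.get_force(),manip.get_t())
r=snap("side","s1");cv2.imwrite("pics/s1c.png",cv2.resize(r["image"][220:430,310:510,::-1],None,fx=2.8,fy=2.8,interpolation=cv2.INTER_CUBIC))
E
```

```text
False 14.9333
gap 29.843205647031496 29.99197941273451 [0.49989062 0.10030232 0.03396912] 15.8417
29.811895690496588 [ 0.4270939   0.76231209 -4.76390716]
[ 0.50207219 -0.25274797  0.26960043] [np.float64(0.5019065812551637), np.float64(-0.25379622589982476), 0.27]
False [ 0.50280473 -0.25428753  0.06913238] [ 0.50251695 -0.17816791 -3.19178953]
True [ 0.50182374 -0.25371705  0.05392477] [ 0.05799888 -0.22705697  5.53687976] 20.4667
```

View pics/s1c.png

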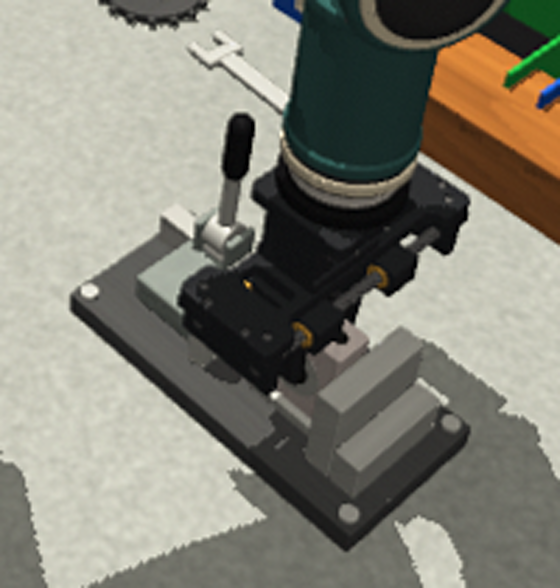

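The block stands on the bed between the rails, and contact height agrees (underside at 20 mm). The lever is still up at (238,140) in the crop. I'll release and push the jaw.

Run:
```python
from h import *
q=down(F[2]);inv=lambda p:((R.from_euler("z",-F[2]).as_matrix()@(np.array(p)-[F[0],F[1],0]))*1e3).round(1)
manip.command_gripper(1.0);p=manip.get_tcp_pos()
manip.move_l([p[0],p[1],.13],v=.12);manip.command_gripper(0,grip_force=20)
manip.move_l([p[0],p[1],.25],v=.25)
manip.movep(fx(32,102,240),q)
print(manip.move_l(fx(32,102,126),v=.15,threshold=10),manip.get_t())
print(manip.move_l(fx(32,88,126),v=.08,threshold=10),manip.get_force())
print(manip.move_l(fx(32,48,126),v=.03,threshold=12),inv(manip.get_tcp_pos()),manip.get_force(),manip.get_t())
snap("scene","s2")
r=snap("side","s3");cv2.imwrite("pics/s3c.png",cv2.resize(r["image"][220:430,310:510,::-1],None,fx=2.8,fy=2.8,interpolation=cv2.INTER_CUBIC))
```

```text
False 25.7333
False [0.7817765  0.04287383 0.89858381]
True [ 32.   62.5 125.8] [0.99693671 3.74502719 3.32361954] 26.9583
```

View pics/s3c.png

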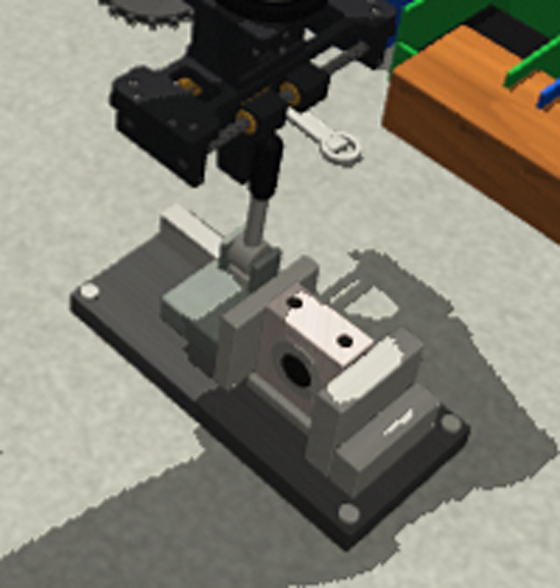

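The block is held between the stop (365,365) and the jaw (265,320), and the TCP ended at y=62.5 against a predicted 62. One light re-push, then I'll flip the lever.

Run:
```python
from h import *
inv=lambda p:((R.from_euler("z",-F[2]).as_matrix()@(np.array(p)-[F[0],F[1],0]))*1e3).round(1)
print(manip.move_l(fx(32,57,126),v=.02,threshold=10),inv(manip.get_tcp_pos()),manip.get_force())
for p in((32,74,126),(92,74,126),(92,44.5,126)):manip.move_l(fx(*p),v=.12,threshold=12)
print(inv(manip.get_tcp_pos()),manip.get_t())
for f in np.arange(-.5,1.58,.17):
    c,s=np.cos(f),np.sin(f)
    t=manip.move_l(fx(30-75*s+9*c+17.5,44.5,62+75*c+9*s),v=.1,threshold=15)
    print(round(f,2),t,inv(manip.get_tcp_pos()),np.round(manip.get_force(),1))
    if t:break
print(manip.get_t())
r=snap("side","s4");cv2.imwrite("pics/s4c.png",cv2.resize(r["image"][220:430,310:510,::-1],None,fx=2.8,fy=2.8,interpolation=cv2.INTER_CUBIC))
```

```text
True [ 31.6  62.7 125.4] [0.73337646 3.34741039 1.55655849]
[ 91.5  43.9 126. ] 28.6
-0.5 False [ 90.9  45.  123.1] [-0.5  0.2 -1.4]
-0.33 False [ 80.4  44.6 130.5] [-0.4  0.4  1.3]
-0.16 False [ 68.4  44.5 134.8] [ 0.2 -0.6  0.4]
0.01 False [ 55.7  44.5 137.1] [ 0.2  0.8 -0.4]
0.18 False [ 42.8  44.5 137.3] [0.5 0.5 0.7]
0.35 False [ 30.   44.5 135.4] [0.2 0.6 1.1]
0.52 False [ 17.6  44.6 131.2] [ 0.1 -0.2  0.3]
0.69 False [  6.3  44.7 125.2] [-0.3  0.1 -0.4]
0.86 False [ -4.   44.7 117.3] [ 0.8  0.2 -1. ]
1.03 False [-12.6  44.7 107.9] [0.1 0.4 0.5]
1.2 False [-19.8  44.8  97. ] [ 0.1  0.7 -0.5]
1.37 False [-24.9  44.8  85.2] [-0.6  0.3 -0.3]
1.54 False [-27.8  44.8  72.7] [ 0.7 -0.1  0.2]
32.15
```

View pics/s4c.png

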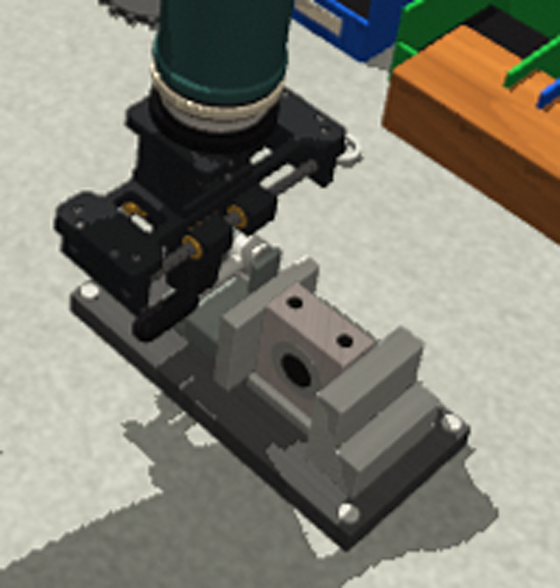

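The lever is nearly down, with the grip at (165,320). Next I press it to its stop at the middle of the grip, retreat and check.

Run:
```python
from h import *
inv=lambda p:((R.from_euler("z",-F[2]).as_matrix()@(np.array(p)-[F[0],F[1],0]))*1e3).round(1)
manip.move_l(fx(-28,44.5,80),v=.1);manip.move_l(fx(-52,44.5,80),v=.1)
print(manip.move_l(fx(-52,44.5,58),v=.03,threshold=15),inv(manip.get_tcp_pos()),manip.get_force())
manip.move_l(fx(-52,44.5,200),v=.2)
manip.movep(fx(0,40,310),down(F[2]));manip.sleep(.3)
w=snap("wrist","e1");r=snap("side","e2");print(manip.get_t(),manip.get_force())
a=cv2.resize(r["image"][250:430,320:500,::-1],(400,400),interpolation=cv2.INTER_CUBIC)
wi=w["image"][:,:,::-1].copy()
for P in((-32,0),):
    pts=[fx(x,y,90) for x,y in((-15,-70),(15,-70),(15,-6),(-15,-6))]+[fx(-77,44,62)]
    for k in proj(w,pts):cv2.drawMarker(wi,tuple(k.astype(int)),(0,0,255),0,6)
c=proj(w,[fx(0,-20,60)])[0].astype(int);x0,y0=max(c[0]-110,0),max(c[1]-110,0)
b=cv2.resize(wi[y0:y0+220,x0:x0+220],(400,400),interpolation=cv2.INTER_CUBIC)
cv2.imwrite("pics/e.png",np.hstack([a,b]))
```

```text
True [-51.3  44.2  71.1] [-3.140963    1.65982509 10.20434876]
35.0583 [0.28750817 0.09265535 0.0451235 ]
```

View pics/e.png

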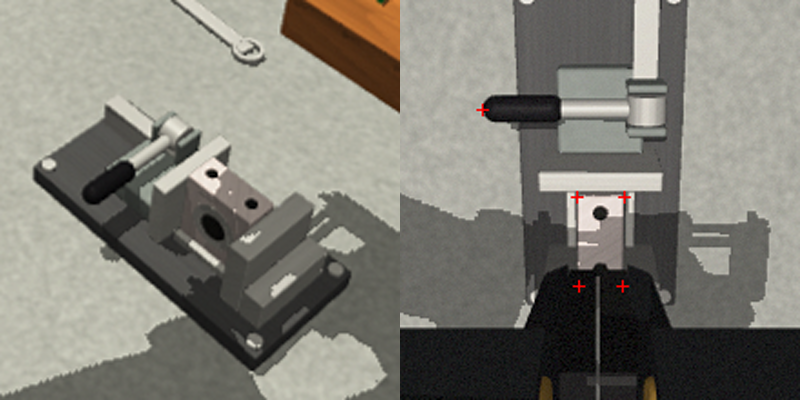

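The last picture shows the block upright between stop and jaw, where predicted, with the lever horizontal towards fixture −x. The firm stop came at 71.1 mm, against 62+9=71 expected.

```bash
python3 -c "
from cell import manip
print(manip.close_job())"
```

```text
the job is handed in; nothing more can be done
None
```

The job is handed in at about 35 s of the 64 s allowed: the block was stood on the bench, regrasped by its broad faces, and is now upright in the fixture, snug between stop and jaw, with the cam lever fully down and the other two parts never touched.

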